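# Hang the desk humanoid on its service stand

## Robot

A 6-joint arm with a two-finger parallel gripper is mounted at the origin on the work surface. World frame = base frame: x ahead of the robot, y to its left, z up, the work surface at z = 0. Lengths are in m, angles in rad, forces in N, time in s.
With the tool pointing down it reaches from about 0.35 to 0.8 m from the base axis. Payload 7.3 kg.
Tool frame: the origin (TCP) lies between the finger pads; the fingertips stand 25 mm ahead of it and the grasp point (between the pads) lies 6 mm ahead of it (r.tip_extent is the distance from the TCP to the fingertips, in m); z points along the fingers, y is the line along which they close (so a half turn about z gives the same grasp; the last joint's range is limited). The gripper opens to 85 mm and grips with 20 to 120 N. Pads are 22 mm wide; open, the fingers measure 114 mm over their backs; the gripper's body (76 mm by 85 mm) begins 54 mm behind the grasp point. The pads swing forward as they close: fully open they stand 13 mm farther back than shut.
Start: joints at [-1.449, 0.342, 1.524, -0, 1.275, -0.146], TCP at [0.139, -0.506, 0.236] pointing down, gripper open.
Joint ranges: [-2.53, 2.53], [-0.77, 2.02], [0.04, 2.7], [-1, 4.14], [0.28, 2.66], [-3.11, 3.11]. Speed limits (rad/s): [2.57, 2.57, 3.14, 3.14, 3.14, 3.14].

## Interface

Orientations are given as a unit quaternion [x, y, z, w].
In Python, from workcell import r, command_gripper, optics gives the robot as it stands. The module is installed in compiled form; this text tells all that it offers. Calls block until the motion is done:
- r.reach(position, orientation): joint-space move of the TCP to a pose.
- r.move_straight(position, orientation=None, speed=0.15, max_force=None): straight line of the TCP; orientation=None keeps the orientation; speed is the mean speed in m/s. With max_force (N) it stops when the force on the tool has changed by that much, and returns True; else False.
- r.movej(angles): joint-space move.
- command_gripper(opening, force=None): finger opening in m; force is the grip in N (None keeps the last); returns when the fingers have stopped.
- r.hold(seconds).
- r.solve_ik(position, orientation): joint angles nearest the present ones, or None.
- r.read_state(): the state.
- optics.get_image(name): name is "scene" or "top" or "wrist"; returns (picture, depth): 420x560x3 uint8, red, green, blue; 420x560 float32, m along the optical axis (not along the pixel's ray), 0 where there is no reading.
- optics.camera_model(name): a dict with "K" (3x3 intrinsics, pixels), "k1" (the pictures are not rectified: a ray, as slopes to the right and down, at radius r is drawn at 1 + k1 r^2 times it, then the intrinsics apply), "R" (3x3) and "t" (3): a world point X has camera coordinates R X + t; the wrist camera has in their place "tool_from_camera" (4x4, takes a point from camera to tool coordinates, whose origin is the TCP and whose axes are the flange's). Camera axes: x right, y down, z forward; pixel columns grow to the right and rows downward; lengths in m; the calibration is good to about 2 mm. A picture is of the moment at which its call begins: read the wrist's pose just before it. camera_model takes no time and is no camera call.
A pose or a line that the arm cannot do raises r.PlanningError and nothing moves.
- r.finish_job(): hands the job in; it is judged then, once.
The state is a dict: "time_s": time; "joint_positions": joint angles; "dq": joint speeds; "tau": joint torques, N m; "eef_pos": TCP position; "eef_rot": TCP orientation; "contact_force": force on the tool from outside, world axes, zero at the start; "torque": the same for the moment, N m; "grip_width": finger opening in m; "grip_force": force on a finger pad.
Only numpy, scipy, OpenCV 4.12 (cv2) and the standard library are available. Lean on these libraries where they do the work, as an engineer would, in place of code of your own. Each camera call takes 0.05 s, during which the arm holds its last target. There are 200 camera calls.

## Task

Hang the black and yellow humanoid on the service stand, ready for servo checks: swing the folded wire bail on its shoulders upright while it still stands on the desk, pick the humanoid up by the bail, hook the middle of the bail over the stand's hook so that it hangs freely, and let go. Then swing the red keeper all the way down over the mouth of the hook, and leave the humanoid hanging still. Do not topple it, and leave the other things on the desk where they are.

Things in the scene. Friction and masses are not known exactly. Their poses are not given: they have to be found in the camera images.
- hero: the black and yellow desk humanoid that is to be hung up, standing on its feet: 208 mm tall, 140 mm wide over the arms, 96 mm front to back, about 0.4 kg, loose. Origin on the ground between the feet; its front faces its own -x, its back (with the battery box and the folded bail) +x, its shoulders lie along y. Head 46 x 52 mm, top at 208 mm, centred over the origin. Only this one has a bail
- bail (a joint): angle of the steel wire bail (a U of 8 mm round wire) on the humanoid's shoulder yoke. 0 = folded back, rising 0.262 rad (15 degrees) above horizontal towards the humanoid's +x; it grows as the bail swings up; 1.309 = upright over the head; stops at 0 and 1.9. The pivots are stiff enough (0.03 N m) that the bail stays where it is left
- bail_pivot (a point): middle of the bail's pivot axis, on the humanoid, 170 mm above its soles; the pivot axis is the humanoid's y
- bail_mid (a point): middle of the bail's crown: centre of the 8 mm wire, 72 mm from the pivot axis. The crown is straight for 46 mm to either side of this point, along the humanoid's y; the legs are at 54 mm. With the bail upright this point is 242 mm above the soles
- stand: service stand, fixed: grey steel foot 290 x 180 x 10 mm, on it an aluminium post and a beam over a steel hook. Origin on the desk right below the hook, x from the hook towards the post, z up; the foot spans x -100 to 190, y -90 to 90 mm; the 30 x 30 mm post is centred at x = 140, y = -16 mm, with a slim brace in the corner to the beam
- beam_end (a point): centre of the beam's free end. The 30 x 30 mm beam runs from here along the stand's x to the post, 16 mm of it in front of the hook; it spans 314 to 344 mm above the desk and y -31 to -1 mm in the stand's frame, so it hangs 47 mm over the seated bail
- hook_tip (a point): top of the upturned tip of the J hook (8 mm round steel rod), 284 mm above the desk, 20 mm from the hook seat along the stand's +y. The hook lies in the stand's y-z plane at x = 0: shank up to the beam at y = -16 mm, mouth open upwards and towards +y, below the parked keeper
- hook_seat (a point): where the centre of the bail's crown (bail_mid) comes to rest when it hangs in the hook, 267 mm above the desk, with the crown along the stand's x; the humanoid's soles then hang 15 mm above the foot. Axes as the stand's
- keeper (a joint): angle of the red keeper that closes the hook's mouth. 0 = parked, pointing to the stand's +y and rising 0.262 rad above horizontal; it grows as the keeper swings down; 1.405 = fully down, its end just outside the hook's tip (its stop). A stiff pivot (0.04 N m): it stays where it is left
- keeper_pivot (a point): the keeper's pivot, at y = +7 mm and 326 mm above the desk in the stand's frame; the pivot axis is the stand's x
- keeper_tip (a point): centre of the 10 mm round lip at the keeper's free end, 60 mm from its pivot; the keeper is a red plate 14 mm wide (22 mm at the lip), 5 mm thick
- robot_red: white and red humanoid of the same size (208 mm), a bystander, origin between its feet
- robot_amber: white and yellow humanoid of the same size (208 mm), a bystander, origin between its feet
- tray: blue open tray 120 x 150 mm, 32 mm high, a bystander, origin at the centre of its underside
- servo: black servo motor 54 x 20 x 32 mm lying in the tray, a bystander, origin at its underside
- mug: white mug, 80 mm across, 92 mm high, a bystander, origin at the centre of its underside
- screwdriver: screwdriver lying on the desk along its own x, about 200 mm long, a bystander
- battery: blue battery pack 105 x 35 x 26 mm, a bystander, origin at the centre of its underside
Things that resemble listed ones, but are neither listed nor needed, are in the scene too. Leave any blue look-alike of the hero alone.

How it is judged:
By the outcome, as a careful person would: the job done as asked, in the order asked, and still so for the second after the job is handed in, with the robot touching nothing.
It also fails if it takes over 72 s, if anything falls off the work surface, if the arm or the gripper's body presses on something with over 40 N, if the wrist force passes 120 N, or if a joint passes its speed limit or range.

## Working session

There is one attempt and no reset: what is moved stays moved. The work goes in short steps, each a Python script; the robot and the scene stay as the last script left them, time stands still between calls to the robot, and variables do not carry over. Pictures are saved under pics/ and viewed, at most 10 in all, crops included, and the job is handed in when it is done.

```bash
mkdir -p pics; cat > h.py <<'E'
import numpy as np, cv2
from scipy.spatial.transform import Rotation as R
from workcell import r, command_gripper, optics
def shot(name,save=None):
    s=r.read_state(); im,d=optics.get_image(name)
    np.savez(f'pics/{save or name}.npz',im=im,d=d,p=s['eef_pos'],q=s['eef_rot'])
    if save: cv2.imwrite(f'pics/{save}.png',im[:,:,::-1])
    return im,d
def pts(name,f,uv,depth=None):
    """world points of pixels uv (N,2); depth from the picture unless given"""
    z=np.load(f'pics/{f}.npz'); m=optics.camera_model(name); uv=np.atleast_2d(uv).astype(float)
    K=np.array(m['K']); n=(uv-K[:2,2])/[K[0,0],K[1,1]]; u=n.copy()
    for _ in range(20): u=n/(1+m['k1']*(u**2).sum(1,keepdims=True))
    dd=z['d'][uv[:,1].round().astype(int),uv[:,0].round().astype(int)] if depth is None else depth
    c=np.c_[u,np.ones(len(u))]*np.reshape(dd,(-1,1))
    if name=='wrist':
        T=np.array(m['tool_from_camera']); c=c@T[:3,:3].T+T[:3,3]
        return R.from_quat(z['q']).apply(c)+z['p']
    return (c-np.array(m['t']))@np.array(m['R'])
def cloud(name,f):
    z=np.load(f'pics/{f}.npz'); h,w=z['d'].shape
    v,u=np.mgrid[:h,:w]; return pts(name,f,np.c_[u.ravel(),v.ravel()]).reshape(h,w,3),z['im'],z['d']
E
python3 - <<'E'
from h import *
a,_=shot('scene','scene0'); b,_=shot('top','top0')
for n in('scene','top'):
    m=optics.camera_model(n); print(n,m['k1'],-np.array(m['R']).T@m['t'],np.array(m['R'])[2])
print(optics.camera_model('wrist')['tool_from_camera'], r.tip_extent)
E
```

```text
scene -0.036617977058698827 [ 0.91659652 -0.66954858  0.96547372] [-0.35068603  0.6008204  -0.71835518]
top 0.011789185321608551 [ 0.34405229 -0.02492524  1.66228035] [ 0.12735943  0.00116784 -0.99185594]
[[ 4.00701957e-04 -9.45669170e-01 -3.25130221e-01  8.61427558e-02]
 [ 9.99999899e-01  3.12433773e-04  3.23694700e-04  5.80894653e-04]
 [-2.04526436e-04 -3.25130318e-01  9.45669199e-01 -1.38606786e-01]
 [ 0.00000000e+00  0.00000000e+00  0.00000000e+00  1.00000000e+00]] 0.025
```

View pics/scene0.png

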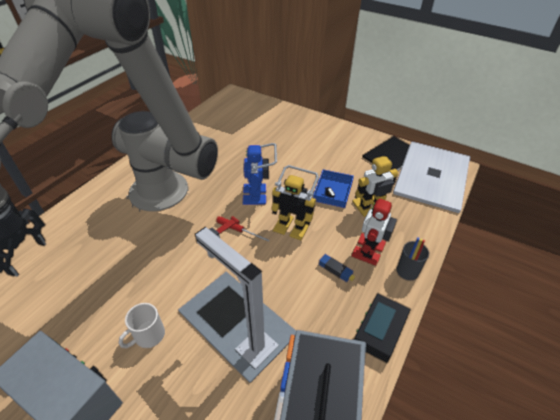

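View pics/top0.png

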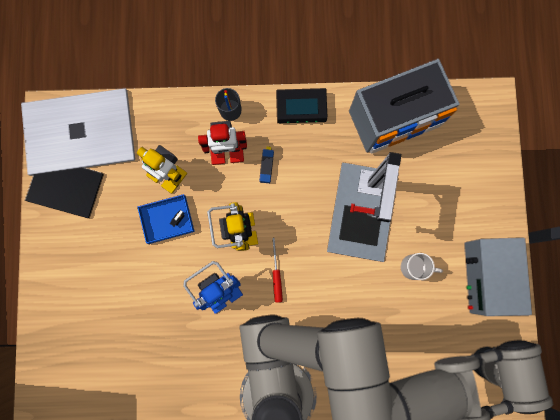

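The hero candidates are the black and yellow robot with a bail (top 238,227; scene 295,205) and the blue look-alike with a bail (top 218,290; scene 257,175). The black and yellow one fits. The white/red and white/yellow robots have no bail. The stand is at top (365,210), with its red keeper at (362,209). I'll confirm this in one enlarged crop.

```bash
python3 - <<'E'
from h import *
P,im,d=cloud('top','top0')
a=cv2.resize(im[195:265,195:270],(525,490),interpolation=cv2.INTER_CUBIC)
b=cv2.resize(im[145:270,320:410],None,fx=3.9,fy=3.9,interpolation=cv2.INTER_CUBIC)[:490]
P2,im2,d2=cloud('scene','scene0')
c=np.zeros((490,800,3),np.uint8); c[:,:450]=cv2.resize(im[195:265,198:262],(450,490),interpolation=cv2.INTER_CUBIC); c[:,450:]=b[:,:350]
cv2.imwrite('pics/crop1.png',c[:,:,::-1])
for uv in [(238,212),(238,227),(225,228),(212,228),(362,209),(391,215),(388,165),(365,230),(280,290)]: print(uv,P[uv[1],uv[0]].round(4))
# hero cloud
for n,(Q,I) in {'top':(P,im),'scene':(P2,im2)}.items():
    rad=np.hypot(Q[...,0]-P[227,238,0],Q[...,1]-P[227,238,1])<.13
    for lo,hi in((.195,.215),(.15,.195),(.06,.15)):
        k=rad&(Q[...,2]>lo)&(Q[...,2]<hi); q=Q[k]; print(n,lo,k.sum(),q.mean(0).round(3),q.min(0).round(3),q.max(0).round(3))
    red=(I[...,0]>130)&(I[...,1]<60)&(Q[...,2]>.25); q=Q[red]; print('red',len(q),q.mean(0) if len(q) else 0,q.min(0) if len(q) else 0,q.max(0) if len(q) else 0)
    k=(abs(Q[...,2]-.344)<.008)&(Q[...,1]<-.1)&(Q[...,0]>.2); q=Q[k]
    if len(q): print('beam',len(q),cv2.minAreaRect(q[:,:2].astype(np.float32)),q[:,2].mean(), cv2.boxPoints(cv2.minAreaRect(q[:,:2].astype(np.float32))))
    k=(abs(Q[...,2]-.010)<.004)&(Q[...,1]<-.1)&(Q[...,1]>-.45)&(Q[...,0]>.25)&(Q[...,0]<.65);q=Q[k]
    print('foot',len(q),q.min(0),q.max(0))
E
```

```text
Traceback (most recent call last):
ValueError: could not broadcast input array from shape (488,350,3) into shape (490,350,3)
```

```bash
python3 - <<'E'
from h import *
P,im,d=cloud('top','top0')
P2,im2,d2=cloud('scene','scene0')
c=np.zeros((490,800,3),np.uint8); c[:,:450]=cv2.resize(im[195:265,198:262],(450,490),interpolation=cv2.INTER_CUBIC); c[:,450:]=cv2.resize(im[147:270,322:410],(350,490),interpolation=cv2.INTER_CUBIC)
cv2.imwrite('pics/crop1.png',c[:,:,::-1])
for uv in [(238,212),(238,227),(225,228),(212,228),(362,209),(391,215),(388,165),(365,230),(280,290)]: print(uv,P[uv[1],uv[0]].round(4))
for n,(Q,I) in {'top':(P,im),'scene':(P2,im2)}.items():
    rad=np.hypot(Q[...,0]-P[227,238,0],Q[...,1]-P[227,238,1])<.13
    for lo,hi in((.195,.215),(.15,.195),(.06,.15)):
        k=rad&(Q[...,2]>lo)&(Q[...,2]<hi); q=Q[k]; print(n,lo,k.sum(),q.mean(0).round(3),q.min(0).round(3),q.max(0).round(3))
    red=(I[...,0]>130)&(I[...,1]<60)&(Q[...,2]>.25); q=Q[red]; print('red',len(q),q.mean(0) if len(q) else 0,q.min(0) if len(q) else 0,q.max(0) if len(q) else 0)
    k=(abs(Q[...,2]-.344)<.008)&(Q[...,1]<-.1)&(Q[...,0]>.2); q=Q[k]
    if len(q): print('beam',len(q),cv2.minAreaRect(q[:,:2].astype(np.float32)),q[:,2].mean(), cv2.boxPoints(cv2.minAreaRect(q[:,:2].astype(np.float32))))
    k=(abs(Q[...,2]-.010)<.004)&(Q[...,1]<-.1)&(Q[...,1]>-.45)&(Q[...,0]>.25)&(Q[...,0]<.65);q=Q[k]
    print('foot',len(q),q.min(0),q.max(0))
E
```

```text
(238, 212) [0.5431 0.0993 0.1532]
(238, 227) [0.4938 0.0952 0.2111]
(225, 228) [0.499  0.1384 0.1429]
(212, 228) [0.4943 0.1685 0.199 ]
(362, 209) [ 0.5191 -0.2309  0.3253]
(391, 215) [ 0.4997 -0.3003  0.342 ]
(388, 165) [ 0.6283 -0.3001  0.3396]
(365, 230) [ 0.4937 -0.2854  0.0119]
(280, 290) [ 0.3155 -0.0145  0.0192]
top 0.195 402 [0.502 0.121 0.203] [0.395 0.079 0.195] [0.554 0.18  0.215]
top 0.15 420 [0.485 0.123 0.175] [0.372 0.077 0.15 ] [0.573 0.183 0.195]
top 0.06 490 [0.498 0.105 0.136] [0.437 0.064 0.06 ] [0.575 0.156 0.15 ]
red 125 [ 0.51417629 -0.22434053  0.35923851] [ 0.34405229 -0.26050812  0.32031459] [ 0.53255559 -0.02492524  1.66228035]
beam 872 ((0.5745099186897278, -0.2947201132774353), (0.04217677190899849, 0.17402184009552002), 77.92735290527344) 0.3435295667384756 [[ 0.4850127  -0.2971436 ]
 [ 0.65518576 -0.3335406 ]
 [ 0.6640071  -0.29229662]
 [ 0.49383408 -0.25589964]]
foot 2968 [ 0.25218214 -0.44927803  0.0060008 ] [ 0.64996296 -0.1018773   0.01398307]
scene 0.195 297 [0.508 0.117 0.203] [0.399 0.078 0.195] [0.551 0.179 0.212]
scene 0.15 513 [0.502 0.11  0.172] [0.372 0.076 0.15 ] [0.576 0.182 0.195]
scene 0.06 871 [0.517 0.087 0.116] [0.366 0.06  0.061] [0.579 0.156 0.15 ]
red 99 [ 0.5298639  -0.23862629  0.34109583] [ 0.51316712 -0.66954858  0.32257945] [ 0.91659652 -0.20358488  0.96547372]
beam 1183 ((0.5772020220756531, -0.2963367700576782), (0.044001366943120956, 0.17524279654026031), 78.55091857910156) 0.3442405717449696 [[ 0.48695707 -0.3005071 ]
 [ 0.6587128  -0.33529225]
 [ 0.667447   -0.29216644]
 [ 0.49569124 -0.2573813 ]]
foot 3704 [ 0.2881645  -0.44824461  0.00603143] [ 0.64999812 -0.16618674  0.01399829]
```

View pics/crop1.png

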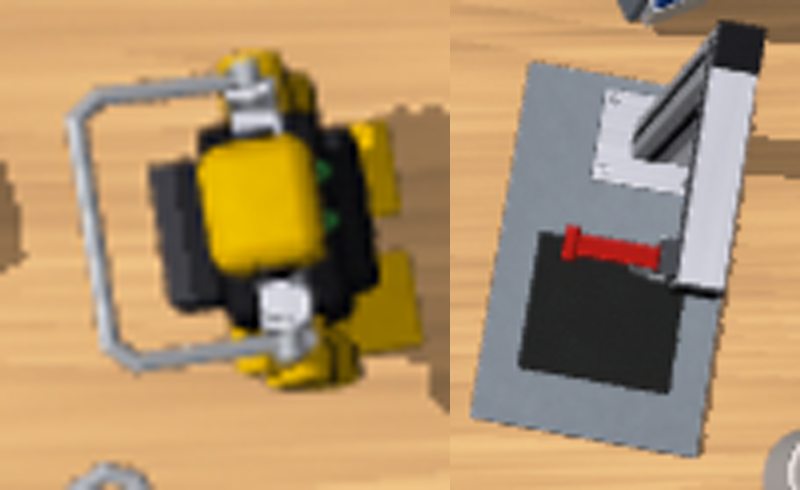

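The crop confirms it: the black and yellow robot with the folded wire bail is the hero (crown ends at crop 72,118 and 108,345). The stand's keeper points to world +y, parked. Next I fit both poses and check the reach for the plan. The tool points along the crown in world +x, pitched down. The closed fingers act as a bar to lift the bail, and the crown is gripped off-centre.

```bash
cat >> h.py <<'E'
def onplane(name,f,uv,z):
    a=pts(name,f,uv,np.full(len(np.atleast_2d(uv)),.5)); b=pts(name,f,uv,np.full(len(a),1.))
    t=(np.reshape(z,-1)-a[:,2])/(b[:,2]-a[:,2]); return a+t[:,None]*(b-a)
def quat(yaw,pitch,up=1):
    """tool z along yaw, pitched down; tool y horizontal; up=1: camera above"""
    z=np.array([np.cos(yaw)*np.cos(pitch),np.sin(yaw)*np.cos(pitch),-np.sin(pitch)])
    y=up*np.array([np.sin(yaw),-np.cos(yaw),0]); return R.from_matrix(np.c_[np.cross(y,z),y,z]).as_quat()
def tcp(grasp,q,ahead=.006): return np.array(grasp)-ahead*R.from_quat(q).as_matrix()[:,2]
E
python3 - <<'E'
from h import *
c=lambda L:np.array(L)/[450/64,7]+[198,195]-.5
cr=onplane('top','top0',c([(72,118),(108,345)]),.1886)
print('crown',cr.round(4),cr.mean(0),np.linalg.norm(cr[0]-cr[1]),np.arctan2(*(cr[0]-cr[1])[[1,0]]))
pv=onplane('top','top0',c([(240,82),(288,345)]),.172);print('pivot-ish legs',pv.round(4))
hd=onplane('top','top0',c([(203,150),(300,140),(320,262),(216,272)]),.208);print('head',hd.round(4),hd.mean(0))
P,im,d=cloud('top','top0');P2,im2,d2=cloud('scene','scene0')
for Q in(P,P2):
    k=(abs(Q[...,2]-.344)<.004)&(Q[...,1]<-.1)&(Q[...,0]>.2); k=cv2.erode(k.astype(np.uint8),np.ones((2,2)))>0
    print('beam',cv2.minAreaRect(Q[k][:,:2].astype(np.float32)))
# foot corners from crop
f=lambda L:np.array(L)/[350/88,490/123]+[322-450/350*88,147]-.5
fc=onplane('top','top0',f([(530,62),(472,415),(697,457)]),.010);print('foot',fc.round(4)); 
kt=onplane('top','top0',f([(570,243)]),.3415);kp=onplane('top','top0',f([(668,256)]),.326);print('keeper tip',kt,'pivot',kp)
be=onplane('top','top0',f([(678,285),(722,297),(765,30),(720,20)]),.344);print('beam corners',be.round(4))
for yaw in(-.2,0,.2):
  for pitch in(0,.2,.4,.6,.8):
    print(yaw,pitch,[(u,[r.solve_ik(list(p),list(quat(yaw,pitch,u))) is not None for p in((.45,.17,.17),(.47,.1,.2),(.47,.1,.28),(.46,-.27,.31),(.46,-.2,.4))]) for u in(1,-1)])
E
```

```text
crown [[0.5427 0.1813 0.1886]
 [0.4511 0.168  0.1886]] [0.49693489 0.17467995 0.1886    ] 0.09256497162714991 0.1444818463749312
pivot-ish legs [[0.5578 0.1155 0.172 ]
 [0.4503 0.098  0.172 ]]
head [[0.5259 0.1272 0.208 ]
 [0.5288 0.0889 0.208 ]
 [0.4801 0.0819 0.208 ]
 [0.4773 0.1228 0.208 ]] [0.50300794 0.1051879  0.208     ]
beam ((0.5724244713783264, -0.3013671636581421), (0.02830435335636139, 0.17126210033893585), 77.92735290527344)
beam ((0.576817512512207, -0.3034806251525879), (0.0292932391166687, 0.17189912497997284), 78.42786407470703)
foot [[ 0.713  -0.2218  0.01  ]
 [ 0.4325 -0.1644  0.01  ]
 [ 0.3949 -0.3387  0.01  ]]
keeper tip [[ 0.52154952 -0.20262621  0.3415    ]] pivot [[ 0.51346356 -0.26692637  0.326     ]]
beam corners [[ 0.4926 -0.269   0.344 ]
 [ 0.4843 -0.2963  0.344 ]
 [ 0.6548 -0.3329  0.344 ]
 [ 0.6622 -0.3046  0.344 ]]
-0.2 0 [(1, [True, True, True, True, True]), (-1, [True, True, True, True, True])]
-0.2 0.2 [(1, [True, True, True, True, True]), (-1, [True, True, True, True, True])]
-0.2 0.4 [(1, [True, True, True, True, True]), (-1, [True, True, True, Tru
[... 342 characters left out ...]
 True, True])]
0 0.4 [(1, [True, True, True, True, True]), (-1, [True, True, True, True, True])]
0 0.6 [(1, [True, True, False, True, True]), (-1, [True, True, False, True, True])]
0 0.8 [(1, [False, False, True, True, True]), (-1, [False, False, True, True, True])]
0.2 0 [(1, [False, False, False, True, True]), (-1, [False, False, False, True, True])]
0.2 0.2 [(1, [False, False, True, True, True]), (-1, [False, False, True, True, True])]
0.2 0.4 [(1, [True, True, True, True, True]), (-1, [True, True, True, True, True])]
0.2 0.6 [(1, [True, True, False, True, True]), (-1, [True, True, False, True, True])]
0.2 0.8 [(1, [False, False, True, True, True]), (-1, [False, False, True, True, True])]
```

```bash
cat >> h.py <<'E'
HO=np.array([.505,.1058,0]); HY=.147   # hero origin, crown yaw (crown line vs world x)
hx=np.array([-np.sin(HY),np.cos(HY),0]); hc=np.array([np.cos(HY),np.sin(HY),0]); ez=np.array([0,0,1.])  # hero +x ; crown dir (=-hero y)
SO=np.array([.510,-.272,0]); SY=-.206
sx=np.array([np.cos(SY),np.sin(SY),0]); sy=np.array([-np.sin(SY),np.cos(SY),0])
E
python3 - <<'E'
from h import *
P,im,d=cloud('top','top0')
b=(im[...,2]>120)&(im[...,0]<60)&(P[...,2]>.06)&(P[...,0]<.45); print('blue',P[b].min(0),P[b].max(0))
f=lambda v:None if v is None else np.round(v,2).tolist()
print('push')
for p in(.5,.7,.9,1.1):
  for u in(1,-1):
    q=quat(HY-np.pi/2,p,u)
    print(p,u,f(r.solve_ik(list(HO+.085*hx+.19*ez),list(q))),f(r.solve_ik(list(HO+.03*hx+.25*ez),list(q))))
print('grasp/hook')
for p in(.7,.8,.9,1.,1.1):
  for u in(1,-1):
    q=quat(HY,p,u);qs=quat(SY,p,u)
    print(p,u,[f(r.solve_ik(list(HO-.033*hc+z*ez),list(q))) for z in(.242,.35)],[f(r.solve_ik(list(SO-.033*sx+y*sy+z*ez),list(qs))) for y,z in((0,.267),(.1,.31))])
E
```

```text
blue [ 0.26977304 -0.02492524  0.09099369] [0.36115376 0.23059002 1.66228035]
push
0.5 1 [0.67, 0.76, 1.4, -0.87, 1.67, -2.38] [0.59, 0.64, 1.45, -0.92, 1.66, -2.47]
0.5 -1 [0.67, 0.76, 1.4, -0.87, 1.67, 0.76] [0.59, 0.64, 1.45, -0.92, 1.66, 0.67]
0.7 1 [0.62, 0.67, 1.43, -0.75, 1.55, -2.45] [0.54, 0.55, 1.46, -0.78, 1.56, -2.56]
0.7 -1 [0.62, 0.67, 1.43, -0.75, 1.55, 0.69] [0.54, 0.55, 1.46, -0.78, 1.56, 0.58]
0.9 1 [0.56, 0.58, 1.46, -0.61, 1.44, -2.54] [0.47, 0.48, 1.47, -0.63, 1.47, -2.66]
0.9 -1 [0.56, 0.58, 1.46, -0.61, 1.44, 0.6] [0.47, 0.48, 1.47, -0.63, 1.47, 0.48]
1.1 1 [0.48, 0.5, 1.5, -0.46, 1.33, -2.66] [0.38, 0.41, 1.48, -0.46, 1.39, -2.79]
1.1 -1 [0.48, 0.5, 1.5, -0.46, 1.33, 0.48] [0.38, 0.41, 1.48, -0.46, 1.39, 0.35]
grasp/hook
0.7 1 [None, [-0.04, -0.22, 2.12, 0.38, 0.4, 1.1]] [[-0.96, 0.08, 2.12, 1.22, 0.59, -0.13], [-0.68, -0.06, 2.12, 0.95, 0.45, 0.35]]
0.7 -1 [None, [-0.04, -0.22, 2.12, 0.38, 0.4, -2.04]] [[-0.96, 0.08, 2.12, 1.22, 0.59, 3.01], [-0.68, -0.06, 2.12, 0.95, 0.45, -2.79]]
0.8 1 [None, [-0.03, -0.19, 2.04, 0.24, 0.54, 1.24]] [[-0.91, 0.08, 2.05, 0.94
[... 471 characters left out ...]
, 0.65, -2.7], [-0.62, -0.02, 1.95, 0.44, 0.63, -2.27]]
1.0 1 [[0.0, -0.0, 2.09, 0.17, 0.5, 1.3], [0.0, -0.11, 1.87, 0.11, 0.82, 1.37]] [[-0.83, 0.11, 1.89, 0.49, 0.73, 0.64], [-0.59, 0.01, 1.87, 0.3, 0.75, 1.02]]
1.0 -1 [[0.0, -0.0, 2.09, 0.17, 0.5, -1.84], [0.0, -0.11, 1.87, 0.11, 0.82, -1.77]] [[-0.83, 0.11, 1.89, 0.49, 0.73, -2.5], [-0.59, 0.01, 1.87, 0.3, 0.75, -2.13]]
1.1 1 [[0.01, 0.03, 2.0, 0.1, 0.64, 1.37], [0.01, -0.07, 1.79, 0.07, 0.96, 1.41]] [[-0.79, 0.14, 1.8, 0.35, 0.83, 0.8], [-0.57, 0.05, 1.78, 0.21, 0.88, 1.11]]
1.1 -1 [[0.01, 0.03, 2.0, 0.1, 0.64, -1.77], [0.01, -0.07, 1.79, 0.07, 0.96, -1.73]] [[-0.79, 0.14, 1.8, 0.35, 0.83, -2.35], [-0.57, 0.05, 1.78, 0.21, 0.88, -2.03]]
```

```bash
cat > push.py <<'E'
from h import *
import sys
b=.9; q=quat(HY-np.pi/2,b,-1)
t=-np.cos(b)*hx-np.sin(b)*ez; n=-np.sin(b)*hx+np.cos(b)*ez
crown=lambda e:HO+.170*ez+.072*(np.cos(e)*hx+np.sin(e)*ez)
pose=lambda e,off=.015:list(crown(e)-.015*t-off*n)
q=list(q)
E
python3 - <<'E'
from push import *
command_gripper(0.0)
r.reach([.25,-.33,.48],[1,0,0,0] if 0 else list(quat(-.9,1.3,-1)))
r.reach(list(HO+.17*hx+.36*ez),q)
r.move_straight(pose(.262,.045),speed=.25)
print(r.read_state()['time_s'],r.read_state()['eef_pos'],r.read_state()['grip_width'])
shot('wrist','w1');shot('top','top1')
im=cv2.imread('pics/w1.png');im2=cv2.imread('pics/top1.png')[150:290,160:320]
c=np.zeros((350,800,3),np.uint8);c[:,:400]=cv2.resize(im,(400,300))[:350].__class__(0) if 0 else 0
c[:300,:400]=cv2.resize(im,(400,300));c[:,400:]=cv2.resize(im2,(400,350),interpolation=cv2.INTER_CUBIC)
cv2.imwrite('pics/c2.png',c)
E
```

```text
5.6417 [0.48903314 0.21900092 0.17375552] -4.124756414443917e-05
```

View pics/c2.png

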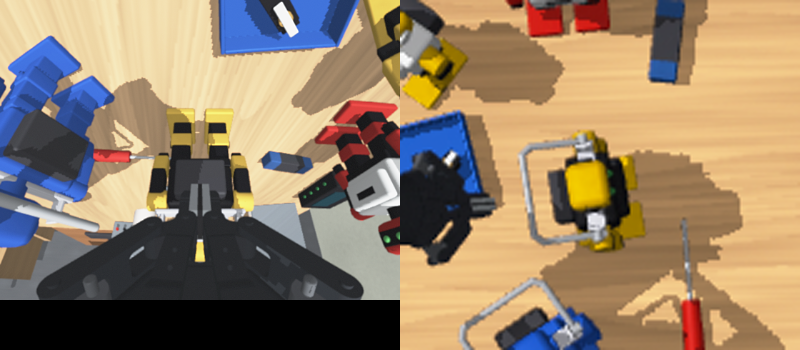

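The closed fingertips (c2 at 490,205) stand just outside the crown (525,190), about centred on it, and nothing is touched. Next: the swing up.

```bash
python3 - <<'E'
from push import *
r.move_straight(pose(.262,.022),speed=.1)
for e in np.linspace(.262,np.pi/2,9)[1:]: r.move_straight(pose(e),speed=.1)
s=r.read_state();print(s['time_s'],s['contact_force'])
r.move_straight(list(np.array(pose(np.pi/2))+.04*hx-.0*ez),speed=.2)
r.move_straight(list(np.array(pose(np.pi/2))+.13*hx+.10*ez),speed=.3)
shot('top','top2');shot('scene','scene2');shot('wrist','w2')
im=cv2.imread('pics/scene2.png')[140:250,240:350];im2=cv2.imread('pics/top2.png')[185:275,195:285]
c=np.hstack([cv2.resize(x,(400,400),interpolation=cv2.INTER_CUBIC) for x in(im,im2)])
cv2.imwrite('pics/c3.png',c); print(r.read_state()['time_s'])
for nm,f in(('top','top2'),('scene','scene2')):
    Q,I,_=cloud(nm,f);k=(np.hypot(Q[...,0]-.505,Q[...,1]-.106)<.09)&(Q[...,2]>.222)&(Q[...,2]<.26);print(k.sum(),Q[k].mean(0),Q[k].min(0),Q[k].max(0))
E
```

```text
8.325 [-0.23621782  1.07005448 -0.1026374 ]
9.425<stdin>:12: RuntimeWarning: Mean of empty slice.
  ret = um.true_divide(
Traceback (most recent call last):
ValueError: zero-size array to reduction operation minimum which has no identity
```

View pics/c3.png

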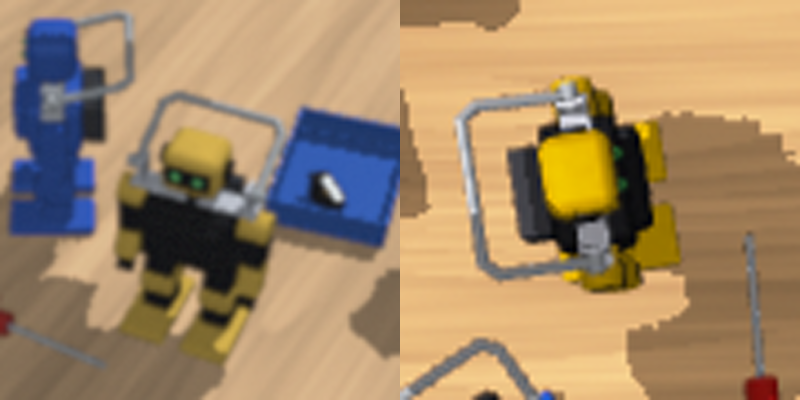

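The bail is still folded, with the crown at c3 (462,120) to (490,268), and the hero has not moved. The fingertips slipped past the crown. I'll retry with deeper insertion and a shallower pitch, and check midway.

```bash
cat > push.py <<'E'
from h import *
b=.7; q=list(quat(HY-np.pi/2,b,-1))
t=-np.cos(b)*hx-np.sin(b)*ez; n=-np.sin(b)*hx+np.cos(b)*ez
crown=lambda e:HO+.170*ez+.072*(np.cos(e)*hx+np.sin(e)*ez)
ins=lambda e:np.interp(e,[.8,1.571],[.022,.012])
pose=lambda e,off=.015:list(crown(e)-(.025-ins(e))*t-off*n)
E
python3 - <<'E'
from push import *
c=lambda L:np.array(L)/[400/90,400/90]+[195,185]-.5
cr=onplane('top','top2',c([(62,115),(93,270)]),.1886);print('crown',cr,cr.mean(0),np.arctan2(*(cr[0]-cr[1])[[1,0]]))
r.reach(list(np.array(pose(.262,.04))-.03*t),q)
r.move_straight(pose(.262,.04),speed=.15)
r.move_straight(pose(.262,.018),speed=.1)
shot('scene','sa')
f=[]
for e in np.linspace(.262,.9,6)[1:]: r.move_straight(pose(e),speed=.08); f.append(r.read_state()['contact_force'])
print(np.round(f,2),r.read_state()['time_s'])
shot('scene','sb')
a=[cv2.resize(cv2.imread(f'pics/{k}.png')[140:250,240:350],(400,400),interpolation=cv2.INTER_CUBIC) for k in('sa','sb')]
cv2.imwrite('pics/c4.png',np.hstack(a))
E
```

```text
crown [[0.54546248 0.17931923 0.1886    ]
 [0.44684739 0.1609156  0.1886    ]] [0.49615494 0.17011742 0.1886    ] 0.18449855592489695
[[ 0.39  0.42  0.25]
 [ 0.06  1.33  0.85]
 [-0.47  1.96  0.94]
 [-0.01  1.32  0.08]
 [ 0.04  1.64  1.08]] 12.275
```

View pics/c4.png

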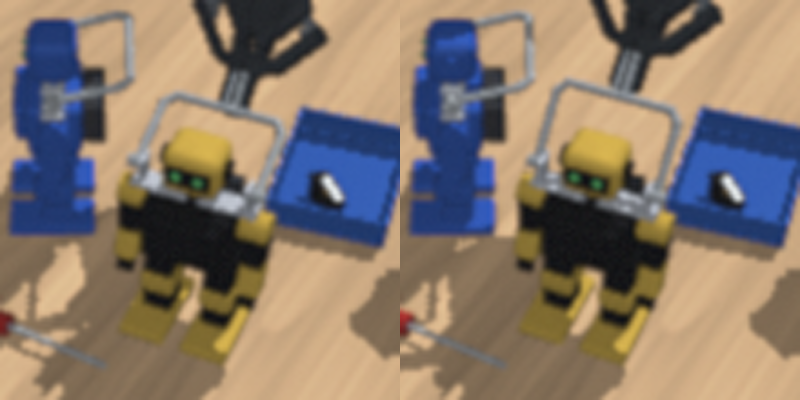

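The bail now rests on the fingers and rises (crown row at c4 about 95→83). The hero still stands. I'll continue the arc.

```bash
python3 - <<'E'
from push import *
f=[]
for e in np.linspace(.9,np.pi/2+.06,7)[1:]: r.move_straight(pose(e),speed=.08); f.append(r.read_state()['contact_force'])
print(np.round(f,2),r.read_state()['time_s'])
p=np.array(r.read_state()['eef_pos'])
shot('scene','sc')
r.move_straight(list(p-.05*t),speed=.2); r.move_straight(list(p-.10*t+.06*ez),speed=.3)
shot('top','td');shot('scene','sd')
a=[cv2.resize(cv2.imread(f'pics/{k}.png')[s],(400,400),interpolation=cv2.INTER_CUBIC) for k,s in(('sc',np.s_[140:250,240:350]),('td',np.s_[185:275,195:285]))]
cv2.imwrite('pics/c5.png',np.hstack(a));print(r.read_state()['time_s'])
for nm,f in(('top','td'),('scene','sd')):
    Q,I,_=cloud(nm,f);k=(np.hypot(Q[...,0]-.505,Q[...,1]-.106)<.08)&(Q[...,2]>.222)&(Q[...,2]<.26);print(k.sum(),Q[k].mean(0) if k.any() else '')
E
```

```text
[[ 0.01  1.22  0.22]
 [ 0.68  0.27 -0.05]
 [ 0.06  0.35 -0.37]
 [ 0.12 -0.55  0.57]
 [-0.87  0.03 -0.44]
 [-0.82 -0.7  -0.54]] 13.8333
14.8667
127 [0.50198517 0.10840617 0.24334207]
121 [0.5110335  0.10653648 0.24215209]
```

View pics/c5.png

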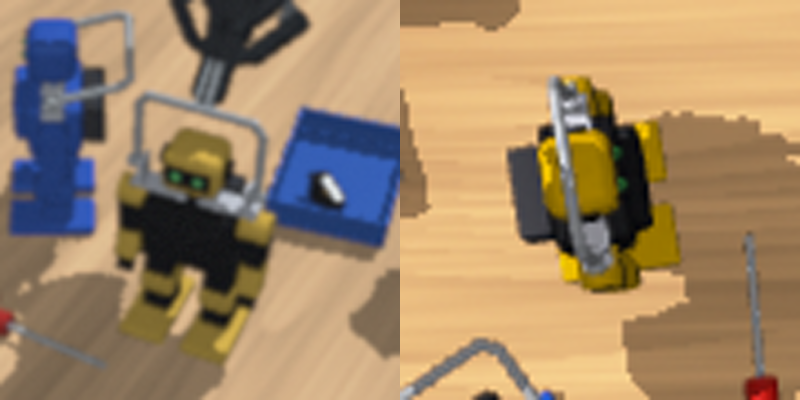

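The bail stands upright: in the top crop the crown runs from (555,85) to (597,265), over the head, and depth puts it at z ≈ 0.2425. Next: fit the crown line and go to the pre-grasp pose.

```bash
cat >> h.py <<'E'
def crownfit(nm,f,c0,rad=.07,zl=(.228,.26)):
    Q,I,_=cloud(nm,f);k=(np.hypot(Q[...,0]-c0[0],Q[...,1]-c0[1])<rad)&(Q[...,2]>zl[0])&(Q[...,2]<zl[1]);p=Q[k][:,:3]
    vx,vy,x0,y0=cv2.fitLine(p[:,:2].astype(np.float32),cv2.DIST_HUBER,0,.01,.01).ravel()
    s=(p[:,:2]-[x0,y0])@[vx,vy]; m=(s.min()+s.max())/2
    return np.r_[x0+m*vx,y0+m*vy,np.median(p[:,2])],np.arctan(vy/vx),np.ptp(s),k.sum()
E
python3 - <<'E'
from h import *
for nm,f in(('top','td'),('scene','sd')): print(crownfit(nm,f,(.505,.107)))
yaw=.17;C=np.array([.506,.1075,.242]);c=np.array([np.cos(yaw),np.sin(yaw),0])
q=quat(yaw,1.0,1);z=R.from_quat(q).as_matrix()[:,2]
g=tcp(C-.033*c,q)
r.reach([.40,.16,.42],list(q))
command_gripper(.04,80)
r.move_straight(list(g-.09*z),speed=.3)
shot('wrist','w3');print(r.read_state()['time_s'],crownfit('wrist','w3',(.505,.107)))
E
```

```text
(array([0.50387982, 0.10873063, 0.2438727 ]), np.float32(0.14275496), np.float64(0.11298137480991233), np.int64(124))
(array([0.50870552, 0.10626599, 0.24434904]), np.float32(0.14986728), np.float64(0.11467340592495179), np.int64(116))
17.0417 (array([0.507304  , 0.10754553, 0.24518446]), np.float32(0.14317295), np.float64(0.11469077039139608), np.int64(1082))
```

```bash
cat > g.py <<'E'
from h import *
OFF=.035
def q_of(yaw,roll=0.,pitch=1.0):
    a=np.array([np.cos(yaw),np.sin(yaw),0]); return (R.from_rotvec(roll*a)*R.from_quat(quat(yaw,pitch,1))).as_quat()
def target(C,yaw,roll=0.):
    """TCP pose that puts the middle of the gripped crown at C"""
    q=q_of(yaw,roll); a=np.array([np.cos(yaw),np.sin(yaw),0]); return list(tcp(np.array(C)-OFF*a,q)),list(q)
def stand(y,z,x=0.): return SO+x*sx+y*sy+z*ez
E
python3 - <<'E'
from g import *
C=np.array([.5068,.1075,.242]);yaw=.1455
p,q=target(C,yaw)
z=R.from_quat(q).as_matrix()[:,2]
r.move_straight(list(np.array(p)-.06*z),q,speed=.2)
print('hit',r.move_straight(p,q,speed=.1,max_force=8))
command_gripper(0,110);s=r.read_state();print(s['grip_width'],s['grip_force'],s['contact_force'],s['time_s'])
print(r.move_straight(list(np.array(p)+.02*ez),speed=.06));r.hold(.2)
s=r.read_state();print(s['contact_force'],s['torque'],s['grip_width'])
r.move_straight(list(np.array(p)+.075*ez),speed=.12)
for y,zz,ro in((.1,.32,.45),(.03,.293,.45),(.004,.276,.45),(0,.268,0)): print(r.solve_ik(*target(stand(y,zz),SY,ro)))
shot('scene','s4');shot('wrist','w4')
a=[cv2.resize(cv2.imread('pics/s4.png')[120:240,230:350],(400,400),interpolation=cv2.INTER_CUBIC),cv2.resize(cv2.imread('pics/w4.png'),(400,300))]
a[1]=cv2.copyMakeBorder(a[1],0,100,0,0,0);cv2.imwrite('pics/c6.png',np.hstack(a));print(r.read_state()['time_s'])
E
```

```text
hit False
0.00195611737090128 95.21250933408737 [-2.67231033 -0.31213369  5.89141973] 18.5333
False
[-0.17928556  0.17204044 -5.12088626] [-0.12764934  0.9731639  -0.01345045] 0.0022802756381082173
[-0.87174678  0.08126219  1.82398312  0.76270203  1.11903138  0.73382207]
[-1.00126448  0.17672951  1.79002964  0.77618924  1.15915933  0.59107918]
[-1.04277335  0.22329192  1.78094432  0.78276079  1.15921164  0.53285276]
[-0.8395493   0.09433402  1.88517439  0.4904017   0.74659689  0.64366947]
19.925
```

View pics/c6.png

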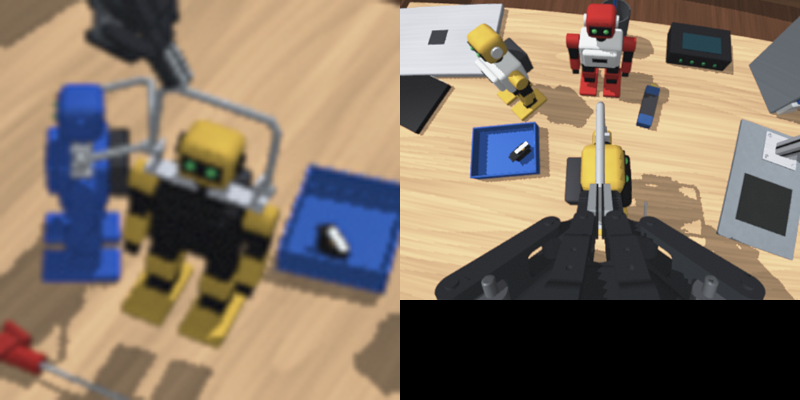

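The hero hangs from the grip (5 N). Before moving on I'll check the crown's tilt and middle in 3D, at the travel height.

```bash
cat >> h.py <<'E'
def line3(nm,f,c0,rad=.075,zl=.02):
    """crown as 3d line near expected middle c0: middle, yaw, pitch(up along +x), length"""
    Q,I,_=cloud(nm,f); c0=np.array(c0)
    sat=I.max(2).astype(int)-I.min(2)
    k=(np.hypot(Q[...,0]-c0[0],Q[...,1]-c0[1])<rad)&(abs(Q[...,2]-c0[2])<zl)&(sat<40)
    p=Q[k]; v=cv2.fitLine(p.astype(np.float32),cv2.DIST_HUBER,0,.01,.01).ravel(); d,o=v[:3]*np.sign(v[0]),v[3:]
    res=np.linalg.norm(np.cross(p-o,d),axis=1); p=p[res<.006]; s=(p-o)@d
    return (o+d*(s.min()+s.max())/2).round(4),np.arctan2(d[1],d[0]).round(3),np.arcsin(d[2]).round(3),np.ptp(s).round(4),s.size
E
python3 - <<'E'
from g import *
c=(.5068,.1075,.317)
s=r.read_state();print(s['eef_pos'],s['grip_width'])
print(line3('scene','s4',c),line3('wrist','w4',c,zl=.03))
Q,I,_=cloud('wrist','w4')
y=(I[...,0]>150)&(I[...,2]<60)&(abs(Q[...,0]-.5)<.08)&(abs(Q[...,1]-.1)<.08)&(Q[...,2]>.2);print('head',Q[y].mean(0),np.percentile(Q[y],[2,98],axis=0))
E
```

```text
[0.46816877 0.10195974 0.32045778] 0.002213801657654748
(array([0.5126, 0.1059, 0.3148]), np.float32(0.199), np.float32(-0.176), np.float64(0.0976), 89) (array([0.5016, 0.1065, 0.3201]), np.float32(0.145), np.float32(-0.379), np.float64(0.1255), 1074)
head [0.49615564 0.09189375 0.31857126] [[0.461667   0.08153572 0.25239135]
 [0.53742959 0.11694659 0.48260336]]
```

```bash
cat >> h.py <<'E'
def crown_w(f):
    """crown from the wrist picture: grey pixels in the columns round the tool axis, ahead of the fingertips"""
    Q,I,d=cloud('wrist',f); sub=np.s_[135:255,255:305]
    q=Q[sub].reshape(-1,3); i=I[sub].reshape(-1,3).astype(int)
    z=np.load(f'pics/{f}.npz'); T=R.from_quat(z['q']).inv().apply(q-z['p'])
    k=(abs(T[:,1])<.008)&(np.ptp(i,axis=1)<35)&(T[:,2]>.012)&(d[sub].ravel()<.33)&(d[sub].ravel()>.1); p=q[k]
    v=cv2.fitLine(p.astype(np.float32),cv2.DIST_HUBER,0,.01,.01).ravel(); dd,o=v[:3]*np.sign(v[0]),v[3:]
    s=(p-o)@dd; s=s[np.linalg.norm(np.cross(p-o,dd),axis=1)<.006]
    return (o+dd*s.min()).round(4),(o+dd*s.max()).round(4),np.arctan2(dd[1],dd[0]).round(3),np.arcsin(dd[2]).round(3),s.size
E
python3 - <<'E'
from g import *
print(crown_w('w3') , crown_w('w4')); shot('wrist','w5'); print(crown_w('w5'))
E
```

```text
(array([0.452 , 0.1001, 0.2422]), array([0.5518, 0.1141, 0.2475]), np.float32(0.14), np.float32(0.053), 942) (array([0.4829, 0.1028, 0.3162]), array([0.5588, 0.1167, 0.3077]), np.float32(0.18), np.float32(-0.11), 1314)
(array([0.4828, 0.1033, 0.3166]), array([0.5597, 0.1149, 0.3053]), np.float32(0.15), np.float32(-0.144), 1314)
```

The crown's far end sags about 0.17 rad because it is gripped off-centre. I'll pitch the tool up to level it, carry to in front of the hook, and lean the bail 0.45 rad forward so the head passes under the hook's tip.

```bash
sed -i 's/pitch=1.0):/pitch=.83):/' g.py; python3 - <<'E'
from g import *
C=np.array([.5068,.1075,.325])
r.move_straight(*target(C,.1455,0),speed=.1)
r.move_straight(*target(stand(.15,.325),SY,.2),speed=.13)
r.move_straight(*target(stand(.11,.325),SY,.45),speed=.05)
r.hold(.3); s=r.read_state(); print(s['time_s'],s['contact_force'],s['grip_width'])
shot('wrist','w6');shot('scene','s6');shot('top','t6')
print(stand(.11,.325),crown_w('w6'),line3('scene','s6',stand(.11,.325)))
a=[cv2.resize(cv2.imread('pics/s6.png')[170:370,160:360],(400,400),interpolation=cv2.INTER_CUBIC),cv2.resize(cv2.imread('pics/w6.png'),(400,300))]
a[1]=cv2.copyMakeBorder(a[1],0,100,0,0,0);cv2.imwrite('pics/c7.png',np.hstack(a))
E
```

```text
23.4333 [-0.43867373 -0.39783481 -5.26068115] 0.002472901802481548
[ 0.53250007 -0.16432574  0.325     ] (array([ 0.5088, -0.1595,  0.3271]), array([ 0.5855, -0.1778,  0.3282]), np.float32(-0.234), np.float32(0.014), 1337) (array([ 0.5339, -0.1681,  0.3296]), np.float32(-0.122), np.float32(-0.171), np.float64(0.1193), 100)
```

View pics/c7.png

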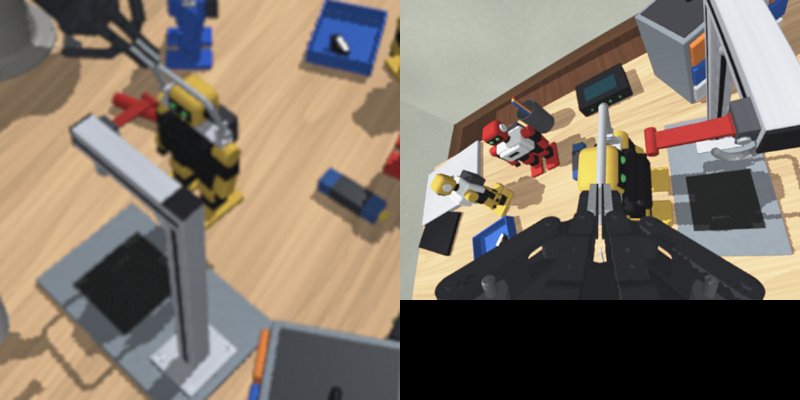

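The hero hangs level in front of the hook, with the red keeper at c7 (690,135) and the J hook's tip at (718,155), ahead to the right. Before entering I check both in the stand frame.

```bash
python3 - <<'E'
from g import *
Q,I,d=cloud('wrist','w6'); I=I.astype(int)
S=np.stack([(Q-SO)@sx,(Q-SO)@sy,Q[...,2]],-1)*1000
red=(I[...,0]>120)&(I[...,1]<60)&(S[...,2]>300)&(S[...,2]<360)&(abs(S[...,0])<40)
p=S[red];print('keeper n',len(p),np.percentile(p,[1,50,99],axis=0).round(1))
for lo in range(10,70,10):
    k=(p[:,1]>lo)&(p[:,1]<lo+10)
    if k.any(): print(lo,p[k].mean(0).round(1),np.ptp(p[k][:,0]).round(1))
hk=(abs(S[...,0])<25)&(S[...,1]>-14)&(S[...,1]<35)&(S[...,2]>245)&(S[...,2]<310)&(np.ptp(I,axis=2)<40)
p=S[hk];print('hook n',len(p),np.percentile(p,[1,50,99],axis=0).round(1)); 
for lo in range(-12,32,6):
    k=(p[:,1]>lo)&(p[:,1]<lo+6)
    if k.any(): print(lo,k.sum(),p[k].mean(0).round(1),p[k][:,2].max().round(1))
be=(abs(S[...,2]-344)<4)&(S[...,1]<10)&(S[...,1]>-45)&(S[...,0]<60);p=S[be];print('beam',np.percentile(p,[1,50,99],axis=0).round(1))
y=(I[...,0]>150)&(I[...,1]>100)&(I[...,2]<60)&(abs(S[...,0])<50)&(S[...,1]>60)&(S[...,1]<200)&(S[...,2]>270);p=S[y];print('head',np.percentile(p,[2,50,98],axis=0).round(1))
E
```

```text
keeper n 520 [[ -7.6  11.4 325.3]
 [ -2.9  56.2 327.9]
 [ 12.7  70.5 330.6]]
10 [  1.2  13.1 328.8] 16.6
20 [ -3.1  24.9 327.3] 12.6
30 [ -3.5  34.6 327. ] 1.4
40 [ -3.5  45.1 326.8] 1.4
50 [ -3.5  54.7 326.5] 1.2
60 [  1.6  64.2 328. ] 21.6
hook n 831 [[ -1.1 -12.4 259.6]
 [  1.5   4.  266.3]
 [  6.7  23.1 284.6]]
-12 182 [  2.2  -9.2 266.8] 274.4
-6 136 [  2.2  -3.1 262.5] 265.8
0 119 [  2.1   3.  262.5] 265.7
6 111 [  1.6   9.  266.2] 272.3
12 128 [  1.2  15.1 275. ] 284.1
18 136 [  2.   20.5 281.7] 285.5
beam [[-15.6 -29.6 340.7]
 [ 20.8 -12.8 344.1]
 [ 59.   -0.9 345.8]]
head [[-20.3 110.7 271.7]
 [-17.8 113.5 284.5]
 [ 24.2 120.9 290.2]]
```

```bash
cat > chk.py <<'E'
from g import *
def head(f,yc,z0,cams=('top','scene','wrist')):
    for nm in cams:
        Q,I,d=cloud(nm,{'top':'t','scene':'s','wrist':'w'}[nm]+f); I=I.astype(int)
        S=np.stack([(Q-SO)@sx,(Q-SO)@sy,Q[...,2]],-1)*1000
        near=(abs(S[...,0])<50)&(abs(S[...,1]-yc)<70)
        k=near&(I[...,0]>90)&(I[...,0]-I[...,2]>60)&(I[...,1]>.6*I[...,0])&(abs(S[...,2]-z0)<14)&(abs(S[...,0])<30); p=S[k]
        if len(p): print(nm,'head',len(p),np.percentile(p,[3,50,97],axis=0).round(0).tolist())
        g=near&(np.ptp(I,axis=2)<40)&(S[...,2]>z0-20)&(S[...,2]<z0+60)&(S[...,0]>-15)
        for lo in range(int(z0)-20,int(z0)+50,10):
            q=S[g&(S[...,2]>=lo)&(S[...,2]<lo+10)&(S[...,0]>35)]
            if len(q)>2: print('   leg z',lo,len(q),np.median(q,0).round(1))
E
python3 - <<'E'
from chk import *
head('6',110,290)
E
```

```text
top head 319 [[-24.0, 115.0, 282.0], [-2.0, 135.0, 292.0], [23.0, 155.0, 298.0]]
   leg z 310 3 [ 49.  114.1 318.5]
   leg z 320 15 [ 41.9 109.3 325. ]
scene head 230 [[-16.0, 112.0, 280.0], [9.0, 123.0, 293.0], [27.0, 152.0, 296.0]]
   leg z 320 18 [ 42.4 107.1 328. ]
wrist head 2352 [[-19.0, 111.0, 285.0], [1.0, 134.0, 293.0], [24.0, 152.0, 295.0]]
   leg z 320 218 [ 42.  106.6 328.2]
```

The bail leans as wanted: crown y≈107.5, head's leading edge 5 mm behind it and its top 30 mm below the crown, and the stand pose agrees within 2 mm. Now I enter the hook, watching the force.

```bash
python3 - <<'E'
from chk import *
def go(y,z,ro=.45,v=.06,F=6):
    h=r.move_straight(*target(stand((y+2.5)/1000,z/1000,.0),SY,ro),speed=v,max_force=F)
    s=r.read_state(); print(y,z,h,s['contact_force'].round(2) if hasattr(s['contact_force'],'round') else np.round(s['contact_force'],2),round(s['time_s'],1)); return h
for y,z,v in((85,296,.08),(45,293,.08),(32,292.5,.05)):
    if go(y,z,v=v): break
r.hold(.3); shot('wrist','w7');shot('scene','s7');shot('top','t7'); head('7',32,262)
Q,I,d=cloud('wrist','w7');print(crown_w('w7'))
w=np.array(crown_w('w7')[0])-SO,np.array(crown_w('w7')[1])-SO
print([(x@sx*1000,x@sy*1000,x[2]*1000) for x in w])
E
```

```text
85 296 False [ 0.47  0.56 -5.21] 24.2
45 293 False [ 0.15 -0.36 -5.32] 24.8
32 292.5 False [-0.66  0.42 -5.52] 25.2
top head 237 [[-24.0, 38.0, 249.0], [-7.0, 63.0, 258.0], [24.0, 80.0, 265.0]]
   leg z 262 3 [ 49.5  41.1 266.2]
   leg z 282 5 [ 49.8  36.  288.2]
   leg z 292 13 [ 40.4  33.7 296. ]
scene head 171 [[-18.0, 42.0, 254.0], [7.0, 64.0, 261.0], [27.0, 77.0, 264.0]]
   leg z 292 18 [ 43.1  31.4 295.7]
wrist head 2344 [[-19.0, 35.0, 252.0], [1.0, 58.0, 260.0], [24.0, 76.0, 262.0]]
   leg z 292 128 [ 41.5  32.3 296. ]
(array([ 0.4934, -0.2338,  0.2937]), array([ 0.5691, -0.2523,  0.2963]), np.float32(-0.239), np.float32(0.033), 865)
[(np.float64(-24.062686746132457), np.float64(33.99686906992322), np.float64(293.7)), (np.float64(53.82088589353966), np.float64(31.372157108407276), np.float64(296.3))]
```

```bash
python3 - <<'E'
from chk import *
def go(y,z,ro=.45,v=.05,F=3.5):
    h=r.move_straight(*target(stand((y+2.5)/1000,z/1000,.0),SY,ro),speed=v,max_force=F)
    s=r.read_state(); print(y,z,h,np.round(s['contact_force'],2),round(s['time_s'],1)); return h
for y,z in((22,292.5),(16,291),(12,287.5),(8,282),(3,275.5),(2,274)):
    if go(y,z): break
r.hold(.2); shot('wrist','w8');shot('scene','s8');shot('top','t8'); head('8',5,243)
w=np.array(crown_w('w8')[0])-SO,np.array(crown_w('w8')[1])-SO
print([(x@sx*1000,x@sy*1000,x[2]*1000) for x in w],crown_w('w8')[2:])
E
```

```text
22 292.5 False [ 0.27  1.24 -4.59] 26.1
16 291 False [ 0.5   0.21 -4.42] 26.3
12 287.5 False [-0.1   1.02 -4.83] 26.6
8 282 False [ 0.83  0.32 -4.31] 26.9
3 275.5 False [ 0.3  -0.02 -4.64] 27.2
2 274 False [ 0.87  0.21 -5.82] 27.4
top head 199 [[-25.0, 8.0, 232.0], [-10.0, 31.0, 239.0], [23.0, 49.0, 246.0]]
   leg z 263 4 [ 48.3   5.5 271.9]
   leg z 273 13 [ 41.8   3.4 275.7]
wrist head 1736 [[-19.0, 5.0, 233.0], [-4.0, 28.0, 241.0], [18.0, 46.0, 243.0]]
[(np.float64(-23.472170954726366), np.float64(1.837713435794688), np.float64(276.9)), (np.float64(4.324460651430586), np.float64(5.7051766032462545), np.float64(273.0))] (np.float32(-0.069), np.float32(-0.137), 562)
```

The crown is inside the hook above the seat (y≈3, z≈272). Now: roll the bail back to plumb, lower until the hook takes the weight, open, and back out.

```bash
python3 - <<'E'
from chk import *
def go(y,z,ro=.45,v=.05,F=None):
    h=r.move_straight(*target(stand((y+2.5)/1000,z/1000,.0),SY,ro),speed=v,max_force=F)
    s=r.read_state(); print(y,z,h,np.round(s['contact_force'],2),round(s['time_s'],1)); return h
for ro in(.3,.15,0): go(1,273,ro,.015,8)
r.hold(.3)
print(go(0.5,264,0,.025,3.5))
r.hold(.2);s=r.read_state();print(np.round(s['contact_force'],2),s['eef_pos'])
q=np.array(s['eef_rot']);p=np.array(s['eef_pos']);z=R.from_quat(q).as_matrix()[:,2]
command_gripper(.03); r.hold(.3)
r.move_straight(list(p-.03*z),speed=.05); r.move_straight(list(p-.12*z),speed=.2)
s=r.read_state();print(np.round(s['contact_force'],2),s['time_s'])
shot('wrist','w9');shot('scene','s9');shot('top','t9'); head('9',0,235)
print(crownfit('wrist','w9',stand(0,0),zl=(.25,.28)))
E
```

```text
1 273 False [-0.24 -0.42 -4.96] 28.1
1 273 False [ 1.21  0.88 -4.11] 28.4
1 273 False [ 0.3   0.87 -5.46] 28.7
0.5 264 True [ 1.55 -0.91 -2.43] 29.3
True
[ 0.33 -0.66 -1.16] [ 0.47183765 -0.26055185  0.27073326]
[-0.28 -0.7  -0.89] 31.5167
top head 144 [[-27.0, -15.0, 222.0], [-13.0, 13.0, 230.0], [4.0, 27.0, 237.0]]
   leg z 255 3 [ 44.8  10.2 263.9]
   leg z 265 13 [ 41.    6.9 268.9]
scene head 180 [[-18.0, -17.0, 223.0], [6.0, -8.0, 231.0], [25.0, 3.0, 235.0]]
wrist head 1175 [[-25.0, -16.0, 224.0], [-7.0, 10.0, 232.0], [16.0, 26.0, 234.0]]
(array([ 0.49575679, -0.26723161,  0.27008439]), np.float32(-0.18645109), np.float64(0.08564047211346251), np.int64(940))
```

The hero hangs in the hook: head centred at y≈5, top at 234 mm, as expected for seated. Now the keeper: closed fingertips push it down along its arc from outside.

```bash
cat > kp.py <<'E'
from chk import *
qk=quat(SY,.83,1); M=R.from_quat(qk).as_matrix()
def tipat(y,z,x=0.):   # low corner of the fingertips at stand (x,y,z) mm
    low=stand(y/1000,z/1000,x/1000); return list(low+.011*M[:,0]-.025*M[:,2])
def corner(psi,rho=46,o=5,w=9): 
    return 7+rho*np.cos(psi)+o*np.sin(psi)+w, 326-rho*np.sin(psi)+o*np.cos(psi)
def keeper(f,cam='wrist'):
    Q,I,d=cloud(cam,f); I=I.astype(int); S=np.stack([(Q-SO)@sx,(Q-SO)@sy,Q[...,2]],-1)*1000
    k=(I[...,0]>100)&(I[...,1]<60)&(I[...,2]<70)&(abs(S[...,0])<25)&(S[...,1]>0)&(S[...,1]<85)&(S[...,2]>245)&(S[...,2]<360); p=S[k]
    print(cam,'keeper',len(p),np.percentile(p,[2,50,98],axis=0).round(0).tolist() if len(p) else '')
E
python3 - <<'E'
from kp import *
command_gripper(0,40)
qk=list(qk)
r.move_straight(tipat(66,375,-90),qk,speed=.2)
r.move_straight(tipat(62,350),qk,speed=.2)
f=[]
for psi in np.arange(-.1,1.16,.15):
    h=r.move_straight(tipat(*corner(psi)),speed=.06,max_force=8); s=r.read_state(); f.append((round(psi,2),h,*np.round(s['contact_force'],1)))
    if h: break
print(f,s['time_s'])
shot('wrist','wa');shot('scene','sa');keeper('wa');keeper('sa','scene')
E
```

```text
[(np.float64(-0.1), False, np.float64(0.2), np.float64(-0.1), np.float64(-0.1)), (np.float64(0.05), False, np.float64(-0.9), np.float64(-0.4), np.float64(0.5)), (np.float64(0.2), False, np.float64(-0.4), np.float64(-0.2), np.float64(-0.4)), (np.float64(0.35), False, np.float64(0.0), np.float64(-0.5), np.float64(-0.3)), (np.float64(0.5), False, np.float64(0.8), np.float64(0.6), np.float64(-0.1)), (np.float64(0.65), False, np.float64(0.7), np.float64(-0.7), np.float64(0.3)), (np.float64(0.8), False, np.float64(-0.4), np.float64(0.7), np.float64(0.9)), (np.float64(0.95), False, np.float64(-0.4), np.float64(-0.4), np.float64(-0.0)), (np.float64(1.1), False, np.float64(0.3), np.float64(-0.5), np.float64(0.3))] 35.75
wrist keeper 389 [[-8.0, 11.0, 297.0], [1.0, 24.0, 320.0], [13.0, 60.0, 330.0]]
scene keeper 69 [[-7.0, 18.0, 296.0], [5.0, 47.0, 305.0], [13.0, 60.0, 323.0]]
```

```bash
python3 - <<'E'
import cv2,numpy as np
a=[cv2.resize(cv2.imread('pics/sa.png')[200:320,180:300],(400,400),interpolation=cv2.INTER_CUBIC),cv2.resize(cv2.imread('pics/wa.png')[140:420,140:420],(400,400),interpolation=cv2.INTER_CUBIC)]
cv2.imwrite('pics/c10.png',np.hstack(a))
E
```

```text
(no output)
```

View pics/c10.png

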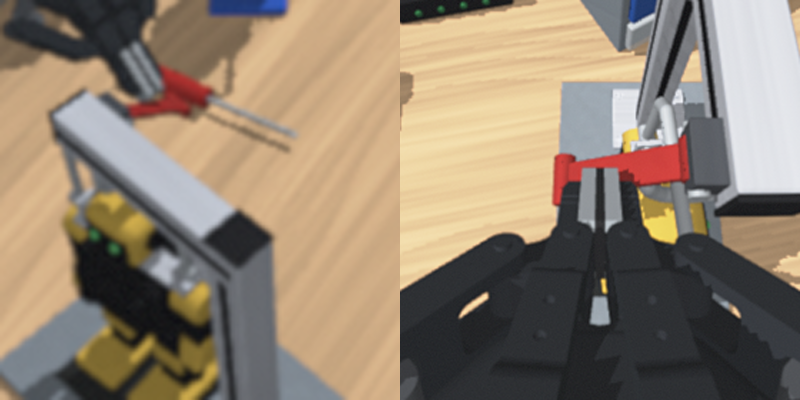

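The last picture shows the keeper partly down, with its lip at (563,180). The fingertips at (600,170) have slipped off its front edge, so they didn't reach far enough across. The hero hangs properly with the bail over the hook. I'll retry with 16 mm more reach.

```bash
python3 - <<'E'
from kp import *
X=16
y,z=corner(1.1)
r.move_straight(tipat(y,z,-35),speed=.15)
r.move_straight(tipat(62,352,-35),speed=.2)
r.move_straight(tipat(62,340,X),speed=.2)
f=[]
for psi in np.arange(.1,1.16,.15):
    h=r.move_straight(tipat(*corner(psi),X),speed=.06,max_force=8); s=r.read_state(); f.append((round(float(psi),2),h,*np.round(s['contact_force'],1).tolist()))
    if h: break
    if psi>.6: shot('wrist','wb');keeper('wb')
print(f,s['time_s'])
y,z=corner(1.15)
print('seat',r.move_straight(tipat(y-22,z-3,X),speed=.03,max_force=4)); s=r.read_state(); print(((np.array(s['eef_pos'])-np.array(tipat(y,z,X)))@sy*1000),s['contact_force'],s['time_s'])
shot('wrist','wb');shot('scene','sb');keeper('wb');keeper('sb','scene')
E
```

```text
wrist keeper 827 [[-4.0, 12.0, 310.0], [2.0, 27.0, 316.0], [10.0, 37.0, 330.0]]
wrist keeper 692 [[-4.0, 12.0, 312.0], [2.0, 26.0, 317.0], [10.0, 33.0, 330.0]]
wrist keeper 581 [[-4.0, 12.0, 314.0], [2.0, 23.0, 318.0], [10.0, 29.0, 330.0]]
wrist keeper 537 [[-4.0, 11.0, 312.0], [2.0, 19.0, 318.0], [10.0, 24.0, 330.0]]
[(0.1, False, 0.4, 0.2, 0.5), (0.25, False, -0.9, -0.3, -0.1), (0.4, False, -0.8, 0.1, -0.2), (0.55, False, -0.4, 0.5, 0.2), (0.7, False, -0.2, 1.3, -1.0), (0.85, False, -0.3, -0.4, 0.1), (1.0, False, 0.5, -0.7, 0.6), (1.15, False, 0.3, -1.1, 0.1)] 39.525
seat True
-8.849060234114365 [-0.10194866  0.66514078 -0.83808643] 40.0167
wrist keeper 226 [[-4.0, 11.0, 316.0], [4.0, 12.0, 328.0], [11.0, 14.0, 331.0]]
scene keeper 1 [[-5.0, 46.0, 332.0], [-5.0, 46.0, 332.0], [-5.0, 46.0, 332.0]]
```

```bash
cat >> kp.py <<'E'
def prof(f,cam='wrist'):
    Q,I,d=cloud(cam,f); I=I.astype(int); S=np.stack([(Q-SO)@sx,(Q-SO)@sy,Q[...,2]],-1)*1000
    k=(I[...,0]>80)&(I[...,1]<.4*I[...,0])&(I[...,2]<.5*I[...,0])&(abs(S[...,0])<25)&(S[...,1]>0)&(S[...,1]<85)&(S[...,2]>245)&(S[...,2]<360); p=S[k]
    for lo in range(260,340,10):
        q=p[(p[:,2]>=lo)&(p[:,2]<lo+10)]
        if len(q)>2: print('  ',cam,lo,len(q),np.median(q,0).round(1),q[:,1].max().round(1))
E
python3 - <<'E'
from kp import *
p=np.array(r.read_state()['eef_pos'])
r.move_straight(list(p+.035*sy),speed=.15)
r.move_straight(list(p+.06*sy-.08*sx+.05*ez),speed=.2)
r.move_straight(list(p+.10*sy-.13*sx+.05*ez),speed=.2)
s=r.read_state();print(s['time_s'],np.round(s['contact_force'],2))
shot('wrist','wc');shot('scene','sc');shot('top','tc')
prof('wc');prof('tc','top');head('c',0,235)
E
```

```text
41.6083 [ 0.83 -0.25  0.56]
   wrist 270 160 [  0.   35.5 277. ] 38.8
   wrist 280 126 [  1.3  30.2 284.9] 34.0
   wrist 290 126 [  2.   24.8 295. ] 28.1
   wrist 300 132 [  1.7  19.9 305. ] 22.8
   wrist 310 163 [  1.4  15.  315.1] 18.6
   wrist 320 108 [  2.3  12.3 326. ] 13.5
   wrist 330 21 [  2.3  12.  330.5] 13.5
   top 270 21 [ -1.9  36.2 274.5] 39.3
   top 280 13 [ -0.7  31.7 283.6] 36.2
   top 290 12 [ -0.3  26.8 292.2] 30.6
   top 300 17 [ -0.7  20.5 305.8] 24.2
   top 310 8 [ -2.2  15.3 313. ] 19.1
   top 320 8 [  1.7  13.1 325.3] 16.0
top head 140 [[-27.0, -15.0, 222.0], [-13.0, 11.0, 231.0], [20.0, 26.0, 237.0]]
   leg z 215 3 [ 48.8   9.2 220.9]
   leg z 265 13 [ 41.4   8.6 270. ]
scene head 183 [[-17.0, -18.0, 223.0], [7.0, -8.0, 231.0], [26.0, 4.0, 235.0]]
wrist head 1370 [[-24.0, -11.0, 223.0], [-6.0, 9.0, 232.0], [18.0, 26.0, 234.0]]
   leg z 245 4 [ 49.9   7.7 247.5]
   leg z 255 10 [ 48.6   8.9 261.7]
   leg z 265 85 [ 41.6   7.4 270.9]
```

The keeper is nearly down, at about 1.10 rad below horizontal against 1.143 at the stop. I'll give one firmer push low, at the lip, until the stop takes up force.

```bash
python3 - <<'E'
from kp import *
X=12
r.move_straight(tipat(75,300,-30),speed=.25)
r.move_straight(tipat(68,274,X),speed=.2)
h=r.move_straight(tipat(20,270,X),speed=.04,max_force=10); s=r.read_state()
p=np.array(s['eef_pos']); print('stop',h,(p-np.array(tipat(0,274,X)))@sy*1000,np.round(s['contact_force'],1))
r.hold(.2);print(np.round(r.read_state()['contact_force'],1))
r.move_straight(list(p+.035*sy),speed=.15)
r.move_straight(list(p+.06*sy-.08*sx+.07*ez),speed=.2)
r.move_straight(list(p+.10*sy-.13*sx+.07*ez),speed=.2)
r.hold(.5);print(r.read_state()['time_s'])
shot('wrist','wd');shot('top','td');shot('scene','sd')
prof('wd');prof('td','top');head('d',0,235)
a=np.load('pics/top0.npz')['im'].astype(int);b=np.load('pics/td.npz')['im'].astype(int)
d=(abs(a-b).max(2)>60).astype(np.uint8);d=cv2.morphologyEx(d,cv2.MORPH_OPEN,np.ones((3,3)))
n,l,st,_=cv2.connectedComponentsWithStats(d);print([x[:5].tolist() for x in st[1:] if x[4]>25])
E
```

```text
stop True 34.75467021301608 [1.6 5.7 4.3]
[3.2 4.1 4.1]
45.825
   wrist 270 159 [  0.   33.1 276. ] 37.0
   wrist 280 110 [  1.6  28.1 285. ] 31.1
   wrist 290 116 [  1.7  23.6 295.5] 27.0
   wrist 300 115 [  1.5  19.1 305.4] 21.7
   wrist 310 151 [  1.8  14.5 314.9] 18.0
   wrist 320 99 [  2.1  12.2 326.3] 13.3
   wrist 330 19 [  3.9  11.9 330.6] 12.3
   top 270 23 [-2.000e-01  3.290e+01  2.752e+02] 37.5
   top 280 7 [ -0.   29.2 283.6] 32.9
   top 290 15 [-2.000e-01  2.500e+01  2.946e+02] 28.0
   top 300 9 [ -0.6  19.7 301.6] 22.0
   top 310 11 [ -0.9  15.8 312.7] 18.8
   top 320 5 [ -2.2  13.8 327.7] 15.6
   top 330 3 [ -0.4  13.1 332.7] 13.5
top head 142 [[-26.0, -15.0, 222.0], [-13.0, 11.0, 230.0], [21.0, 26.0, 236.0]]
   leg z 265 13 [ 43.9   8.3 270. ]
scene head 186 [[-17.0, -18.0, 224.0], [7.0, -8.0, 231.0], [26.0, 4.0, 234.0]]
wrist head 1297 [[-24.0, -11.0, 223.0], [-6.0, 9.0, 232.0], [18.0, 26.0, 234.0]]
   leg z 255 10 [ 48.5   9.4 263.1]
   leg z 265 78 [ 42.    7.4 270.8]
[[349, 195, 19, 17, 133], [219, 202, 78, 54, 2609], [388, 207, 32, 45, 925], [360, 213, 18, 32, 386], [346, 230, 12, 10, 95], [289, 248, 169, 172, 8624], [155, 314, 132, 106, 5268], [412, 320, 135, 100, 7311], [275, 333, 16, 16, 210], [322, 334, 24, 31, 275], [405, 354, 29, 22, 460], [440, 354, 9, 4, 31], [254, 370, 30, 27, 546], [312, 384, 5, 6, 26], [341, 391, 29, 29, 695], [297, 392, 8, 11, 61], [544, 401, 7, 8, 47], [252, 407, 16, 13, 126], [310, 414, 6, 6, 28]]
```

The keeper is on its stop: its outer face is at y≈28.1 at z=285, against 28.4 expected. The hero reads the same in successive pictures, and the gripper is clear.

```bash
python3 -c "
from h import *
r.hold(.5); print(r.finish_job(), r.read_state()['time_s'])"
```

```text
the job is handed in; nothing more can be done
the job is handed in; nothing more can be done
```

The humanoid hangs still from the stand's hook by its bail with the red keeper down on its stop, and I handed the job in at about 46 s of robot time; the final state was checked from depth readings only, and I did not separately check that every other item stayed put.

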